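# Put the jeweller's forming tools back on their silhouettes

### The job

Tidy the jeweller's bench: stand the brass doming block, the round bench block and the little anvil each squarely inside the black silhouette of its own shape on the white mats, the anvil's horn over the horn of its silhouette, and slide the emery plate, grip outside, under the low punch rack until it fills its red outline. Let go of everything, and leave the amber glass jar standing where it is.

Things in the scene. Friction and masses are not known exactly. Their poses are not given: they have to be found in the camera images.
- doming_block: Brass doming block: a 40 mm cube, brass-coloured with round dark dimples on its top and sides, about 0.45 kg. Origin at the centre of its underside, z up, x and y square to its sides. Loose, standing on the table.
- round_block: Round bench block: upright disc with a black rubber foot (52 mm diameter, 16 mm high) under a bright steel top (50 mm diameter, 12 mm high), 28 mm high in all, about 0.22 kg. Origin at the centre of its underside, z up. Loose.
- anvil: Small anvil, 41 mm high, 0.45 kg, loose. Blue foot 60 x 40 x 10 mm (x, y, z), blue waist 34 x 24 mm up to z = 27, steel face x = -30 to 26, 26 mm wide, z = 27 to 41 mm (grip it across its width), steel horn along +x from x = 26 to 57 mm. Origin at the centre of the foot's underside, z up.
- anvil_horn (a point): Tip of the anvil's horn, 57 mm along the anvil's +x from its origin and 29 mm up.
- emery_plate: Flat aluminium emery plate, 110 x 60 x 8 mm (x, y, z), about 0.2 kg, with a red upright grip: a block 36 mm long (x), 14 mm thick (y), top 48 mm above the table, centred 30 mm towards -x from the plate's middle. Origin at the centre of the plate's underside, z up. Loose, lying on the table, grip up.
- square_mat: Fixed square white mat, 68 x 68 x 3 mm, with a black 45 mm square silhouette in the middle. Origin at the centre of its underside (on the table), the mat's top 3 mm above it; x and y along the square's sides.
- round_mat: Fixed square white mat, 74 x 74 x 3 mm, with a black round silhouette of 58 mm diameter in the middle. Origin at the centre of its underside, its top 3 mm above.
- anvil_mat: Fixed oblong white mat, 102 x 62 x 3 mm, with a black anvil silhouette: a 64 x 44 mm rectangle for the foot and a taper along +x for the horn. Origin on the table below the rectangle's middle (the mat reaches from x = -39 to +63 mm), mat top 3 mm above; x points along the horn.
- punch_rack: Fixed low wooden rack. Origin: on the table, centre of the flat red painted outline (124 x 74 mm) for the emery plate; +x points in under the rack, away from the robot. Shelf: x = 0 to 100, y = -61 to 61, z = 20 to 32 mm, on side feet leaving a passage y = -45 to 45 mm, open front and back; so half of the outline is under the shelf. Steel punches stand on it at x = 74 to 94, up to z = 64 mm.
- glass_jar: Amber glass jar with white cap, 48 mm diameter, 80 mm high, standing loose on the table. Not to be moved. Origin at the centre of its underside.

How it is judged (in metres and radians):
At the end, for the whole second after the job is handed in: Both blocks and the anvil upright and still on their own mats, within 12 mm of the silhouette's centre; doming block (any side) and anvil within 0.22 rad, horn on the horn side; emery plate flat on the table, within 12 mm along and across of its outline's centre and 0.22 rad (horizontal distance between doming_block and square_mat below 0.012 m and z of doming_block in the frame of square_mat below 0.007 m and angle between each of doming_block, round_block, anvil, emery_plate's own z axis and vertical below 0.1 rad and (angle between the x axis of doming_block and the x axis of square_mat, either way round below 0.22 rad or angle between the x axis of doming_block and the y axis of square_mat, either way round below 0.22 rad) and linear speed of each of doming_block, round_block, anvil, emery_plate below 0.02 m/s and angular speed of each of doming_block, round_block, anvil, emery_plate below 0.2 rad/s and horizontal distance between round_block and round_mat below 0.012 m and z of round_block in the frame of round_mat below 0.007 m and horizontal distance between anvil and anvil_mat below 0.012 m and z of anvil in the frame of anvil_mat below 0.007 m and angle between the x axis of anvil and the x axis of anvil_mat, either way round below 0.22 rad and x of anvil_horn in the frame of anvil_mat above 0.03 m and x of emery_plate in the frame of punch_rack between -0.012 and 0.012 m and y of emery_plate in the frame of punch_rack between -0.012 and 0.012 m and z of emery_plate in the frame of punch_rack below 0.005 m and angle between the x axis of emery_plate and the x axis of punch_rack, either way round below 0.22 rad); the robot touches nothing.
It fails at once if the amber glass jar is shifted by more than 30 mm or tipped (distance of glass_jar from where it was at the start of the episode above 0.03 m or angle between glass_jar's own z axis and vertical above 0.35 rad).
It also fails if it takes over 120 s, if anything falls off the work surface, if the arm or the gripper's body presses on something with over 40 N, if the wrist force passes 120 N, or if a joint passes its speed limit or range.

### The arm

A 6-joint arm with a two-finger parallel gripper is mounted at the origin on the work surface. World frame = base frame: x ahead of the robot, y to its left, z up, the work surface at z = 0. Lengths are in mm, angles in degrees, forces in N, time in s.
With the tool pointing down it reaches from about 250 to 725 mm from the base axis. Payload 4 kg.
Tool frame: the origin (TCP) lies on the centre line of the jaws, within the pads' length; the fingertips stand 8 mm ahead of it and the grasp point (between the pads) lies 11 mm behind it; z points along the fingers, y is the line along which they close (so a half turn about z gives the same grasp; the last joint's range is limited). The gripper opens to 85 mm and grips with 20 to 120 N. Pads are 22 mm wide; open, the fingers measure 114 mm over their backs; the gripper's body (76 mm by 85 mm) begins 54 mm behind the grasp point. The pads swing forward as they close: fully open they stand 13 mm farther back than shut.
Start: joints at [63.14, 13.785, 0.286, 76.501, 0, 90], TCP at [225.906, 446.056, 239.306] pointing down, gripper open.
Joint ranges: [-155.79, 155.79], [-60.16, 107.12], [-62.33, 73.08], [-114, 123.19], [-81.49, 82.49], [-180, 180]. Speed limits (degrees/s): [159.86, 159.86, 180, 180, 180, 180].

### API

Orientations are given as [roll, pitch, yaw] about the fixed x, y, z axes, in that order (R = Rz(yaw) Ry(pitch) Rx(roll)).
In Python, from plant import bot gives the robot as it stands.
- The arm moves only by the tool send_rows, never from a script. Its argument "moves" is a list of rows, each a list of 5 numbers: the shift along the tool's x, y, z in mm, then the turn about the tool's z in rad, then the opening, from 0 (shut) to 1 (fully open). A call has 1 to 5 rows; each row shifts and turns the commanded pose from where the row before left it, along the tool's axes as they then stand; what a row does not reach is not made up. A row lasts 1/12 s, in which the tool goes at most 41.7 mm and 7.16 degrees, less where a joint would pass 70% of its speed; a pose out of reach is approached as far as the arm can. A call with a gripper value outside its range is refused whole. The fingers move at their own pace and stop on an object; "newtons" is the grip in N (left out, the last holds). Time passes only in rows, so rows that do not move let the fingers close. It gives the time, the measured TCP pose, the force, the opening and the grip force at its end, in the units of the state.
- bot.read_state(): the state, without advancing time (a new reading comes with each control period).
- bot.camera(name): name is "scene" or "top" or "wrist"; returns a dict with "frame" (400x640x3 uint8, blue, green, red), "fx", "fy", "cx", "cy" (pixels), "pose" (4x4, takes a point from camera to world coordinates). Camera axes: x right, y up, looking along -z (the intrinsics and any distortion apply to the point x, -y, -z); pixel columns grow to the right and rows downward; lengths in mm; the calibration is good to about 2 mm. A picture is of the moment at which its call begins. There is no depth.
- bot.finish_job(): hands the job in; it is judged then, once.
The state is a dict: "time_s": time; "q": joint angles; "joint_vel": joint speeds; "joint_efforts": joint torques, N m; "eef_pos": TCP position; "orientation": TCP orientation; "contact_force": force on the tool from outside, world axes, zero at the start; "torque": the same for the moment, N m; "grip_width": finger opening in mm; "grasp_force": force on a finger pad.
Only numpy, scipy, OpenCV 4.12 (cv2) and the standard library are available. Lean on these libraries where they do the work, as an engineer would, in place of code of your own. Each camera call takes 0.05 s, during which the arm holds its last target. There are 200 camera calls.

## Working session

There is one attempt and no reset: what is moved stays moved. The work goes in short steps, Python scripts to look and compute and a tool call to move; the robot and the scene stay as the last step left them, time stands still between calls to the robot, and variables do not carry over. Pictures are saved under pics/ and viewed, at most 17 in all, crops included, and the job is handed in when it is done.

Besides the shell and the picture viewer there is one more tool, called after ">>>" as a command line: name --pt "numbers of a row" for each row, then --argument value for the rest. send_rows: Moves the arm, as the interface text tells. Its arguments: {"type":"object","properties":{"moves":{"type":"array","items":{"type":"array","items":{"type":"number"}}},"newtons":{"type":"number"}},"required":["moves"]}

```bash
mkdir -p pics; ls
python3 - <<'E'
from plant import bot
import cv2,numpy as np
s=bot.read_state();print({k:np.round(v,2).tolist() for k,v in s.items()})
for n in("scene","top","wrist"):
    c=bot.camera(n);cv2.imwrite(f"pics/{n}0.png",c["frame"]);print(n,{k:np.round(v,3).tolist() for k,v in c.items() if k!="frame"})
E
```

```text
pics
{'time_s': 0.0, 'q': [63.14, 13.83, 0.22, 76.5, -0.0, 90.0], 'joint_vel': [0.1, -0.08, -0.01, -0.09, -0.02, 0.02], 'joint_efforts': [0.0, -37.23, 25.24, 0.02, 0.0, -0.0], 'eef_pos': [225.66, 445.52, 238.43], 'orientation': [-179.88, 0.0, 153.14], 'contact_force': [0.09, -0.51, 0.31], 'torque': [0.0, 0.05, 0.02], 'grasp_force': 0.0, 'grip_width': 85.06}
scene {'fx': 446.147, 'fy': 446.147, 'cx': 316.127, 'cy': 198.04, 'pose': [[-0.06, -0.719, 0.692, 1216.261], [0.998, -0.034, 0.051, 46.17], [-0.013, 0.694, 0.72, 748.144], [0.0, 0.0, 0.0, 1.0]]}
top {'fx': 372.996, 'fy': 372.996, 'cx': 320.771, 'cy': 201.534, 'pose': [[0.003, 0.996, -0.091, 474.297], [-0.999, 0.007, 0.043, 8.469], [0.044, 0.091, 0.995, 925.877], [0.0, 0.0, 0.0, 1.0]]}
wrist {'fx': 298.055, 'fy': 298.055, 'cx': 316.089, 'cy': 201.86, 'pose': [[0.451, -0.857, -0.248, 163.063], [0.892, 0.433, 0.128, 477.608], [-0.002, -0.279, 0.96, 372.276], [0.0, 0.0, 0.0, 1.0]]}
```

View pics/top0.png

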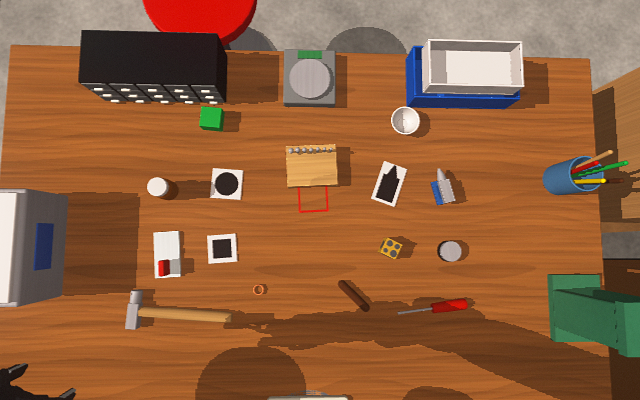

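View pics/scene0.png

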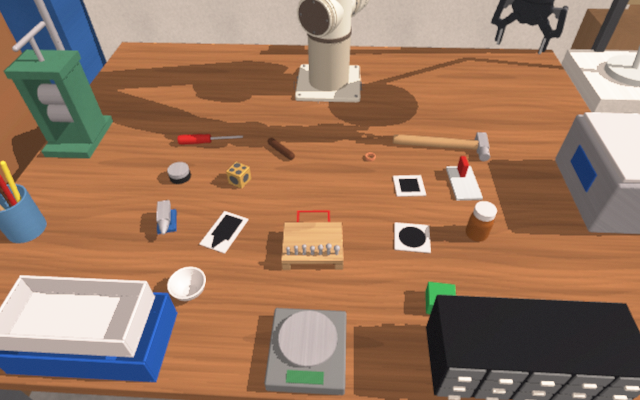

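The top view shows: doming block at about (391,247), round block (451,251), anvil (443,187), emery plate (167,254), square mat (222,248), round mat (227,184), anvil mat (389,184), rack (312,166) with its red outline (313,198), jar (160,187). The scene view agrees. Next I zoom in on both.

```bash
cat > h.py <<'E'
import numpy as np,cv2
from plant import bot
def ray(c,u,v):
    P=np.array(c["pose"]);d=P[:3,:3]@np.array([(u-c["cx"])/c["fx"],-(v-c["cy"])/c["fy"],-1.]);return P[:3,3],d
def onz(c,u,v,z):
    o,d=ray(c,u,v);return (o+d*(z-o[2])/d[2])[:2]
def tri(obs):  # [(cam,u,v)] -> point, rms miss
    A=np.zeros((3,3));b=np.zeros(3);R=[]
    for c,u,v in obs:
        o,d=ray(c,u,v);d=d/np.linalg.norm(d);M=np.eye(3)-np.outer(d,d);A+=M;b+=M@o;R.append((M,o))
    p=np.linalg.solve(A,b);return p,np.sqrt(np.mean([np.sum((M@(p-o))**2) for M,o in R]))
def proj(c,p):
    P=np.array(c["pose"]);q=P[:3,:3].T@(np.asarray(p,float)-P[:3,3]);return np.array([c["cx"]-c["fx"]*q[0]/q[2],c["cy"]+c["fy"]*q[1]/q[2]])
E
python3 - <<'E'
import cv2,numpy as np
t=cv2.imread("pics/top0.png")
def z(im,x,y,w,h,s): return cv2.resize(im[y:y+h,x:x+w],None,fx=s,fy=s,interpolation=cv2.INTER_CUBIC)
cv2.imwrite("pics/tA.png",np.vstack([z(t,140,140,130,150,4)[:,:],])); 
a=z(t,140,155,125,130,3);b=z(t,275,135,75,90,3);c=z(t,365,155,100,115,3)
H=390
pad=lambda i:np.vstack([i,np.zeros((H-i.shape[0],i.shape[1],3),np.uint8)])
cv2.imwrite("pics/tB.png",np.hstack([pad(a),pad(c)]))
s=cv2.imread("pics/scene0.png")
cv2.imwrite("pics/sB.png",np.vstack([np.hstack([z(s,145,150,110,105,3),z(s,385,145,120,105,3)]),np.hstack([z(s,265,200,90,75,3),np.zeros((225,420,3),np.uint8)])]))
E
```

```text
(no output)
```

View pics/tB.png

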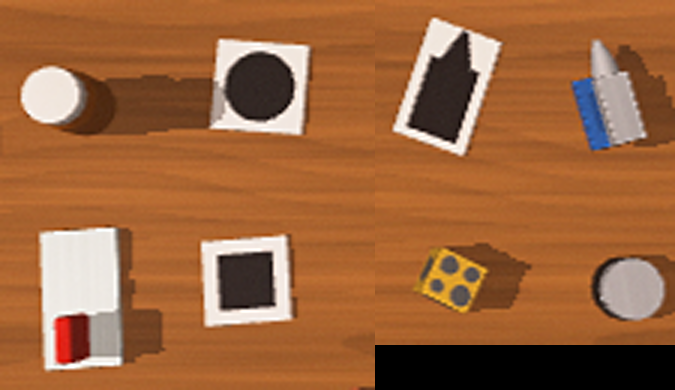

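View pics/sB.png

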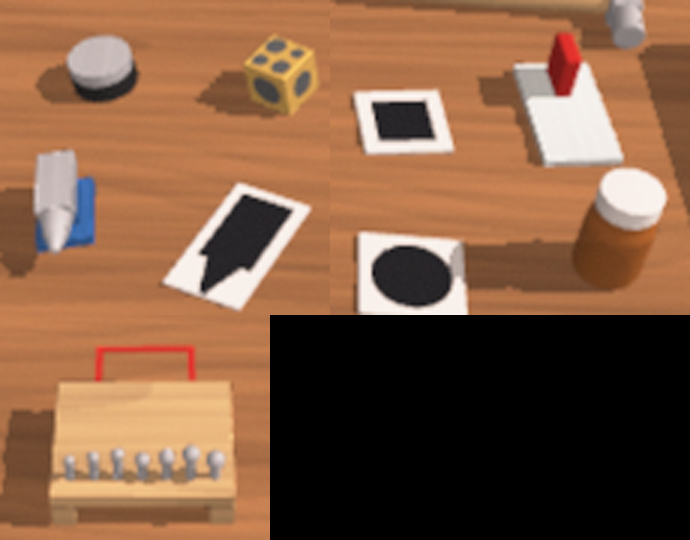

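The crops show clear corners: round mat disc centre, tB (260,86); square silhouette (246,280); anvil horn to the upper left, tip (598,42); the plate's grip on the robot side (72,338). Now the numbers from both views.

```bash
cat > m.py <<'E'
from h import *
T=bot.camera("top");S=bot.camera("scene")
def t(x,y): return (T,(x+.5)/3-.5+140,(y+.5)/3-.5+155) if x<375 else (T,(x-375+.5)/3-.5+365,(y+.5)/3-.5+155)
def s(x,y):
    if y>=315: return (S,(x+.5)/3-.5+265,(y-315+.5)/3-.5+200)
    return (S,(x+.5)/3-.5+145,(y+.5)/3-.5+150) if x<330 else (S,(x-330+.5)/3-.5+385,(y+.5)/3-.5+145)
E
python3 - <<'E'
from m import *
L={"roundmat disc":(t(260,86),s(411,275)),"square c":(t(246,280),s(403,121)),
"anvilmat horn":(t(465,30),s(203,292)),"amat corner(434,18)":(t(434,18),s(164,282)),"amat (501,42)":(t(501,42),s(241,308)),"amat(465,155)":(t(465,155),s(309,208)),"amat(394,129)":(t(394,129),s(239,184)),
"plate far l":(t(40,232),s(621,159)),"plate far r":(t(116,227),s(547,163)),"plate near r":(t(122,362),s(515,66)),
"grip top":(t(78,338),s(565,38)),"dome top c":(t(457,281),s(282,52)),"round top c":(t(631,288),s(100,55)),
"anvil horn":(t(598,42),s(56,248)),"face back r":(t(646,136),s(76,153)),"face back l":(t(609,148),s(38,157)),"jar cap":(t(53,96),s(631,192))}
for k,v in L.items():
    p,e=tri(v);print(k,p.round(1),round(e,1))
print("rack front edge z32")
for u in((287.5,186.5),(337.5,184.5)): print(onz(T,*u,32))
for u in((299,211.5),(327,209.5)): print(onz(T,*u,0))
for a in((97,348),(192,348)): print("outline s",onz(*s(*a),0))
for a in((60,381),(228,381)): print("rack front s",onz(*s(*a),32))
E
```

```text
roundmat disc [602.3 203.7   1.2] 1.1
square c [ 4.433e+02  2.114e+02 -3.000e-01] 1.3
anvilmat horn [ 653.3 -217.1    3.3] 1.2
amat corner(434,18) [ 664.  -211.3   26.3] 23.9
amat (501,42) [ 645.  -224.1  -18.2] 29.7
amat(465,155) [ 548.  -191.2  -18.1] 30.0
amat(394,129) [ 571.2 -177.9   26. ] 24.6
plate far l [481.6 374.7   4. ] 0.2
plate far r [485.9 317.1   0.8] 1.7
plate near r [378.  307.4   3.5] 1.7
grip top [401.4 329.   53.8] 5.7
dome top c [ 444.2 -195.8   42.4] 3.4
round top c [ 438.5 -344.2   27.5] 0.7
anvil horn [ 639.3 -320.5   28.9] 2.0
face back r [ 558.7 -338.8   44. ] 14.3
face back l [ 554.9 -343.8   27.7] 13.2
jar cap [583.2 342.6  75. ] 1.4
rack front edge z32
[591.63600877  50.04041707]
[597.57769486 -70.71949687]
[533.54153777  22.37244753]
[538.93774689 -47.24651215]
outline s [538.76264255 -47.30095591]
outline s [535.30870684  24.4431951 ]
rack front s [600.4846355  -66.66624539]
rack front s [594.70368304  52.03200358]
```

Run:
```python
from m import *
d=lambda a,b:np.degrees(np.arctan2(*(np.array(b)-a)[::-1]))
A=[onz(*t(*p),3) for p in((394,129),(434,18),(501,42),(465,155))]
print("amat top",np.round(A,1).tolist(),"c",np.mean(A,0),"yaw",d(A[0],A[1]),d(A[3],A[2]))
A=[onz(*s(*p),3) for p in((309,208),(241,308),(164,282),(239,184))]
print("amat scene",np.round(A,1).tolist(),"c",np.mean(A,0),"yaw",d(A[0],A[1]),d(A[3],A[2]))
F=[tri((t(646,136),s(38,157))),tri((t(609,148),s(76,153)))];print("face back",F,"horn dir",d((F[0][0][:2]+F[1][0][:2])/2,(639.3,-320.5)))
F=[onz(*t(*p),41) for p in((588,80),(632,70),(646,136),(609,148))];print("face top",np.round(F,1).tolist())
D=[onz(*t(*p),40) for p in((432,249),(488,263),(469,312),(421,292))];print("dome",np.round(D,1).tolist(),np.mean(D,0))
for n,P,z in(("rm",((218,38),(310,46),(302,135),(211,127)),3),("sm",((201,240),(290,234),(293,318),(205,326)),3),("pl",((40,232),(116,227),(122,362),(46,370)),8)):
    C=[onz(*t(*p),z) for p in P];print(n,np.round(C,1).tolist(),np.mean(C,0),d(C[3],C[0]),d(C[2],C[1]))
w=bot.camera("wrist");P=np.array(w["pose"]);st=bot.read_state()
from scipy.spatial.transform import Rotation as R
Rt=R.from_euler("xyz",st["orientation"],degrees=True).as_matrix();print("tool R",Rt.round(2).tolist(),"cam in tool",(Rt.T@(P[:3,3]-st["eef_pos"])).round(1),(Rt.T@P[:3,:3]).round(2).tolist())
```

```text
amat top [[569.1, -157.4], [663.5, -192.2], [643.6, -249.0], [547.7, -216.9]] c [ 605.96416867 -203.87719126] yaw -20.267280149209885 -18.526823470717904
amat scene [[571.8, -154.4], [665.7, -186.4], [645.8, -245.5], [550.4, -211.4]] c [ 608.39622834 -199.41999255] yaw -18.787819452999496 -19.718885944900887
face back [(array([ 561.10709389, -355.23172259,   37.17981399]), np.float64(1.6904769438679206)), (array([ 551.88576898, -328.42468199,   32.53136177]), np.float64(0.3572767688205636))] horn dir 14.444042465714086
face top [[606.2, -309.1], [614.8, -345.5], [561.0, -355.5], [551.1, -324.9]]
dome [[469.7, -180.2], [458.7, -225.0], [420.1, -209.2], [435.8, -171.0]] [ 446.06798071 -196.36542427]
rm [[641.6, 237.5], [635.8, 162.0], [561.7, 166.9], [567.8, 241.0]] [601.72889695 201.85543472] -2.7301733657531986 -3.7931943888808903
sm [[475.6, 246.3], [480.6, 174.8], [412.9, 170.8], [406.5, 241.0]] [443.90541893 208.22974534] 4.376913063771697 3.369579160118268
pl [[481.5, 372.8], [485.8, 312.9], [378.5, 304.2], [372.3, 363.5]] [429.54178722 338.37375221] 4.9085735396718695 4.6305721786132645
tool R [[-0.89, 0.45, -0.0], [0.45, 0.89, -0.0], [0.0, -0.0, -1.0]] cam in tool [  70.3    0.  -133.7] [[0.0, 0.96, 0.28], [1.0, -0.0, 0.0], [0.0, 0.28, -0.96]]
```

>>> send_rows --pt "-37 -8 0 0.12 1" --pt "-37 -3.4 0 0.12 1" --pt "-37 1.1 0 0.12 1" --pt "-36.6 5.5 0 0.12 1" --pt "-35.6 9.9 0 0.12 1"

```text
time_s: 0.82
eef_pos: [371.6, 328.0, 239.5]
orientation: [180.0, -0.0, 118.5]
contact_force: [0.2, 0.4, 0.5]
grip_width: 85.6
grasp_force: 0.0
```

>>> send_rows --pt "-34 14 0 0.12 1" --pt "-32.5 18 0 0.12 1" --pt "0 0 0 0.12 1" --pt "0 0 0 0.12 1" --pt "0 0 0 0.12 1"

```text
time_s: 1.23
eef_pos: [428.8, 281.7, 239.2]
orientation: [-180.0, 0.0, 83.9]
contact_force: [-0.2, 0.4, 0.9]
grip_width: 85.1
grasp_force: 0.0
```

>>> send_rows --pt "0 0 0 0.12 1" --pt "0 0 0 0.12 1" --pt "0 0 0 0.12 1" --pt "0 0 0 0.12 1" --pt "0 0 0 0.12 1"

```text
time_s: 1.65
eef_pos: [428.0, 282.6, 239.3]
orientation: [-180.0, 0.0, 49.7]
contact_force: [-0.9, 0.1, 0.3]
grip_width: 85.6
grasp_force: 0.0
```

>>> send_rows --pt "0 0 0 0.12 1" --pt "0 0 0 0.12 1" --pt "0 0 0 0.12 1" --pt "0 0 0 0.12 1" --pt "0 0 0 0.12 1"

```text
time_s: 2.07
eef_pos: [463.6, 210.1, 239.3]
orientation: [-176.3, 0.4, 22.3]
contact_force: [0.1, 0.1, 0.2]
grip_width: 85.4
grasp_force: 0.0
```

>>> send_rows --pt "0 0 0 0.12 1" --pt "0 0 0 0.06 1" --pt "0 0 0 0 1"

```text
time_s: 2.32
eef_pos: [478.1, 161.9, 239.2]
orientation: [-174.3, 1.3, 15.4]
contact_force: [0.3, -0.1, 0.1]
grip_width: 85.6
grasp_force: 0.0
```

```bash
cat >> h.py <<'E'
def go(x,y,z,psi,pr=True):
    s=bot.read_state();p=s["eef_pos"];yw=s["orientation"][2];a=np.radians(yw)
    dx,dy=x-p[0],y-p[1];turn=(yw-psi+180)%360-180
    b=np.radians(psi)
    f=lambda a:np.round([dx*np.cos(a)+dy*np.sin(a),dx*np.sin(a)-dy*np.cos(a),p[2]-z],1).tolist()
    print("now",np.round(p,1).tolist(),"yaw",round(yw,1),"t",round(s["time_s"],1),"grip",round(s["grip_width"],1),round(s["grasp_force"],1),"| shift before turn",f(a),"turn rad",round(np.radians(turn),3),"| shift after turn",f(b))
def shot(name,cam="wrist"):
    c=bot.camera(cam);cv2.imwrite(f"pics/{name}.png",c["frame"]);np.savez(f"pics/{name}.npz",**c);return c
def load(name): return dict(np.load(f"pics/{name}.npz"))
E
python3 - <<'E'
from h import *
go(400,336,200,4.8);shot("w1")
E
```

```text
now [478.1, 161.9, 239.2] yaw 15.4 t 2.3 grip 85.6 0.0 | shift before turn [-28.9, -188.6, 39.2] turn rad 0.186 | shift after turn [-63.2, -180.0, 39.2]
```

View pics/w1.png

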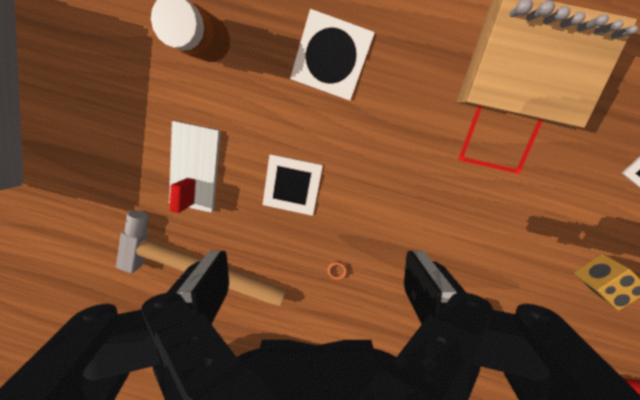

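The wrist view shows the hand tilted, because joint 6 ran into its limit (q6 = 180 + q1 − yaw), so I'll turn back the other way. It also shows the disc centre at (331,55), square centre (293,186), outline front corners (460,158) and (520,171), rack front edge (460,102)–(587,127), and plate corners (172,122), (219,130), (214,211).

Run:
```python
from m import *
w=load("w1")
for n,u,v,z in(("disc",331,55,3),("sq",293,186,3),("outl",460,158,0),("outr",520,171,0),("rackl",461,103,32),("rackr",587,128,32),("pl fl",172,122,8),("pl fr",219,130,8),("pl nr",214,211,8),("jarcap",178,24,80)):
    print(n,onz(w,u,v,z).round(1))
for n,a,b in(("disc",(331,55),t(260,86)),("sq",(293,186),t(246,280)),("plfr",(219,130),t(116,227))):
    print(n,tri(((w,*a),b)))
print(bot.read_state()["q"].round(1));go(430,280,240,170)
```

```text
disc [602.9 202.6]
sq [443.6 207.2]
outl [534.5  22.3]
outr [539.3 -49.4]
rackl [589.2  56.7]
rackr [599.3 -72.3]
pl fl [480.6 372. ]
pl fr [487.3 312.2]
pl nr [380.5 301.1]
jarcap [582.3 336.2]
disc (array([602.97825316, 202.92253444,  -0.73664399]), np.float64(0.44871557916051075))
sq (array([443.83599288, 207.86220974,   5.39175089]), np.float64(0.9535992576578893))
plfr (array([485.84166338, 315.652357  ,  -0.48618813]), np.float64(0.09470553853514248))
[ 15.8  15.2   2.   78.    5.7 179.9]
now [476.9, 165.5, 239.4] yaw 15.8 t 2.5 grip 85.8 0.0 | shift before turn [-13.9, -122.9, -0.6] turn rad -2.691 | shift after turn [66.1, 104.6, -0.6]
```

>>> send_rows --pt "0 0 0 -0.12 1" --pt "0 0 0 -0.12 1" --pt "0 0 0 -0.12 1" --pt "0 0 0 -0.12 1" --pt "0 0 0 -0.12 1"

```text
time_s: 2.88
eef_pos: [476.5, 167.0, 239.4]
orientation: [-174.6, -2.3, 50.6]
contact_force: [0.1, 0.5, 0.8]
grip_width: 85.8
grasp_force: 0.0
```

>>> send_rows --pt "0 0 0 -0.12 1" --pt "0 0 0 -0.12 1" --pt "0 0 0 -0.12 1" --pt "0 0 0 -0.12 1" --pt "0 0 0 -0.12 1"

```text
time_s: 3.3
eef_pos: [476.4, 167.0, 239.4]
orientation: [-176.8, -4.9, 84.9]
contact_force: [0.4, 0.9, 0.1]
grip_width: 85.3
grasp_force: 0.0
```

Run:
```python
from h import *
go(400.1,334.1,150,185.5);print(bot.read_state()["orientation"])
```

```text
now [476.4, 167.0, 239.4] yaw 84.9 t 3.3 grip 85.3 0.0 | shift before turn [159.7, -90.8, 89.4] turn rad -1.756 | shift after turn [60.0, 173.6, 89.4]
[-176.80864469   -4.92810851   84.91542709]
```

The tilt picked up at the limit persists in the commanded pose. The opposite limit of joint 6 should produce the mirrored tilt and cancel it, so I'll turn there.

>>> send_rows --pt "0 0 0 -0.12 1" --pt "0 0 0 -0.12 1" --pt "0 0 0 -0.12 1" --pt "0 0 0 -0.12 1" --pt "0 0 0 -0.12 1"

```text
time_s: 3.72
eef_pos: [476.4, 167.0, 239.4]
orientation: [179.8, -5.9, 119.4]
contact_force: [0.4, 0.1, -0.5]
grip_width: 85.5
grasp_force: 0.0
```

>>> send_rows --pt "0 0 0 -0.12 1" --pt "0 0 0 -0.12 1" --pt "0 0 0 -0.12 1" --pt "0 0 0 -0.12 1" --pt "0 0 0 -0.12 1"

```text
time_s: 4.13
eef_pos: [476.4, 167.0, 239.4]
orientation: [176.5, -4.7, 154.0]
contact_force: [0.2, 0.6, -0.6]
grip_width: 85.3
grasp_force: 0.0
```

>>> send_rows --pt "0 0 0 -0.12 1" --pt "0 0 0 -0.12 1" --pt "0 0 0 -0.12 1" --pt "0 0 0 -0.12 1" --pt "0 0 0 -0.12 1"

```text
time_s: 4.55
eef_pos: [476.4, 167.0, 239.4]
orientation: [174.5, -2.0, -171.7]
contact_force: [-0.3, 1.4, -0.4]
grip_width: 85.3
grasp_force: 0.0
```

>>> send_rows --pt "0 0 0 -0.12 1" --pt "0 0 0 -0.12 1" --pt "0 0 0 -0.12 1" --pt "0 0 0 -0.12 1" --pt "0 0 0 -0.12 1"

```text
time_s: 4.97
eef_pos: [476.4, 167.0, 239.4]
orientation: [174.3, 1.5, -137.5]
contact_force: [0.2, -0.6, 0.2]
grip_width: 85.4
grasp_force: 0.0
```

>>> send_rows --pt "0 0 0 -0.12 1" --pt "0 0 0 -0.12 1" --pt "0 0 0 -0.12 1" --pt "0 0 0 -0.12 1" --pt "0 0 0 -0.12 1"

```text
time_s: 5.38
eef_pos: [476.4, 167.0, 239.4]
orientation: [176.1, 4.4, -103.2]
contact_force: [0.3, 0.1, -0.3]
grip_width: 85.4
grasp_force: 0.0
```

>>> send_rows --pt "0 0 0 -0.12 1" --pt "0 0 0 -0.12 1" --pt "0 0 0 -0.12 1" --pt "0 0 0 -0.12 1" --pt "0 0 0 -0.12 1"

```text
time_s: 5.8
eef_pos: [476.4, 167.0, 239.4]
orientation: [179.3, 5.8, -68.7]
contact_force: [-0.1, 0.4, -0.3]
grip_width: 85.3
grasp_force: 0.0
```

>>> send_rows --pt "0 0 0 -0.12 1" --pt "0 0 0 -0.12 1" --pt "0 0 0 -0.12 1" --pt "0 0 0 -0.12 1" --pt "0 0 0 -0.12 1"

```text
time_s: 6.22
eef_pos: [476.4, 167.0, 239.4]
orientation: [-177.3, 5.2, -34.2]
contact_force: [0.9, 0.7, 0.5]
grip_width: 85.8
grasp_force: 0.0
```

>>> send_rows --pt "0 0 0 -0.12 1" --pt "0 0 0 -0.12 1" --pt "0 0 0 -0.12 1" --pt "0 0 0 -0.12 1" --pt "0 0 0 -0.12 1"

```text
time_s: 6.63
eef_pos: [476.4, 167.0, 239.4]
orientation: [-174.8, 2.7, 0.2]
contact_force: [-0.3, 0.6, -0.4]
grip_width: 85.6
grasp_force: 0.0
```

```bash
cat > tl.py <<'E'
from h import *
from scipy.spatial.transform import Rotation as R
s=bot.read_state();z=R.from_euler("xyz",s["orientation"],degrees=True).as_matrix()[:,2]
print("tilt dir",np.degrees(z[:2]).round(2),"q",s["q"].round(1),"pos",s["eef_pos"].round(1),"ori",s["orientation"].round(1),s["time_s"])
E
python3 tl.py
```

```text
tilt dir [-2.74  5.18] q [  16.    15.2    2.    78.     5.7 -164.2] pos [476.4 167.  239.4] ori [-174.8    2.7    0.2] 6.6333
```

>>> send_rows --pt "0 0 0 -0.12 1" --pt "0 0 0 -0.12 1" --pt "0 0 0 -0.12 1" --pt "0 0 0 -0.12 1" --pt "0 0 0 -0.12 1"

```text
time_s: 7.05
eef_pos: [443.9, 242.7, 239.3]
orientation: [-178.0, -0.2, 27.4]
contact_force: [0.4, 0.8, 0.2]
grip_width: 85.5
grasp_force: 0.0
```

```bash
python3 tl.py
```

```text
tilt dir [-0.74  1.9 ] q [  27.5   14.3    0.9   76.4    2.  -179.9] pos [443.9 242.7 239.3] ori [-178.    -0.2   27.4] 7.05
```

>>> send_rows --pt "0 0 0 -0.12 1" --pt "0 0 0 -0.03 1"

```text
time_s: 7.22
eef_pos: [420.6, 278.8, 239.4]
orientation: [-179.7, -0.4, 33.3]
contact_force: [0.4, -0.6, -0.5]
grip_width: 85.6
grasp_force: 0.0
```

```bash
python3 tl.py
```

```text
tilt dir [0.16 0.52] q [  33.3   14.     0.6   76.2    0.3 -179.9] pos [420.6 278.8 239.4] ori [-179.7   -0.4   33.3] 7.2167
```

>>> send_rows --pt "0 0 0 0.121 1" --pt "0 0 0 0.121 1" --pt "0 0 0 0.121 1" --pt "0 0 0 0.121 1" --pt "0 0 0 0.121 1"

```text
time_s: 7.63
eef_pos: [422.9, 275.1, 239.4]
orientation: [-179.5, -0.2, -2.2]
contact_force: [-0.4, -0.2, -0.4]
grip_width: 85.7
grasp_force: 0.0
```

>>> send_rows --pt "0 0 0 0.121 1" --pt "0 0 0 0.121 1" --pt "0 0 0 0.121 1" --pt "0 0 0 0.121 1" --pt "0 0 0 0.121 1"

```text
time_s: 8.05
eef_pos: [423.1, 275.0, 239.4]
orientation: [-179.5, 0.1, -36.9]
contact_force: [0.3, -0.0, 0.1]
grip_width: 85.4
grasp_force: 0.0
```

>>> send_rows --pt "0 0 0 0.121 1" --pt "0 0 0 0.121 1" --pt "0 0 0 0.121 1" --pt "0 0 0 0.121 1" --pt "0 0 0 0.121 1"

```text
time_s: 8.47
eef_pos: [423.1, 275.0, 239.4]
orientation: [-179.7, 0.4, -71.5]
contact_force: [-0.3, 1.2, 0.3]
grip_width: 85.3
grasp_force: 0.0
```

>>> send_rows --pt "0 0 0 0.121 1" --pt "0 0 0 0.121 1" --pt "0 0 0 0.121 1" --pt "0 0 0 0.121 1" --pt "0 0 0 0.121 1"

```text
time_s: 8.88
eef_pos: [423.1, 275.0, 239.3]
orientation: [-180.0, 0.5, -106.2]
contact_force: [0.2, -0.4, 0.7]
grip_width: 85.2
grasp_force: 0.0
```

>>> send_rows --pt "0 0 0 0.121 1" --pt "0 0 0 0.121 1" --pt "0 0 0 0.121 1" --pt "0 0 0 0.121 1" --pt "0 0 0 0.121 1"

```text
time_s: 9.3
eef_pos: [423.1, 275.0, 239.4]
orientation: [179.8, 0.4, -140.9]
contact_force: [0.1, 0.7, 0.3]
grip_width: 85.3
grasp_force: 0.0
```

>>> send_rows --pt "0 0 0 0.121 1" --pt "0 0 0 0.121 1" --pt "0 0 0 0.121 1" --pt "0 0 0 0.121 1" --pt "0 0 0 0.121 1"

```text
time_s: 9.72
eef_pos: [423.1, 275.0, 239.4]
orientation: [179.6, 0.2, -175.5]
contact_force: [0.4, 0.2, -0.3]
grip_width: 85.9
grasp_force: 0.0
```

>>> send_rows --pt "5 19 30 0 1" --pt "5 19 30 0 1" --pt "5 19 30 0 1" --pt "0 0 0 0 1"

```text
time_s: 10.05
eef_pos: [399.7, 331.2, 143.9]
orientation: [179.8, -0.3, -175.0]
contact_force: [-0.7, -0.8, -1.8]
grip_width: 85.5
grasp_force: 0.0
```

```bash
python3 - <<'E'
from h import *
go(400.1,334.1,26,185.5);shot("w2")
E
python3 tl.py
```

```text
now [399.7, 331.2, 143.9] yaw -175.0 t 10.1 grip 85.5 0.0 | shift before turn [-0.7, 2.8, 117.9] turn rad -0.009 | shift after turn [-0.7, 2.8, 117.9]
tilt dir [-0.15  0.18] q [39.4 19.4 -6.3 64.3  0.2 34.4] pos [401.1 330.6 146.4] ori [ 1.798e+02 -1.000e-01 -1.751e+02] 10.1
```

View pics/w2.png

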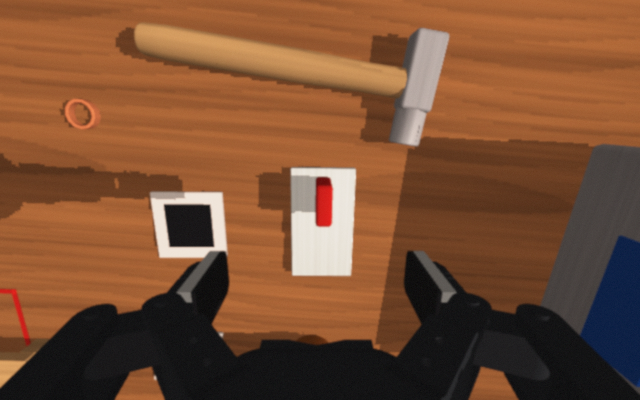

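The wrist view shows the plate at (292,168)–(352,275) with the grip's top centred at about (325,207), upright between the fingers.

Run:
```python
from h import *
w=load("w2")
C=[onz(w,u,v,8) for u,v in((292,168),(356,170),(352,275),(293,275))];print(np.round(C,1).tolist(),np.mean(C,0))
for v in(188,207,226): print(onz(w,324.5,v,48))
print("sq",onz(w,189,226,3))
go(400,334,26,185.5)
```

```text
[[376.7, 307.3], [373.5, 365.7], [480.4, 375.0], [485.5, 315.5]] [429.04181895 340.87056706]
[383.54393041 336.55991004]
[399.19565104 338.05381502]
[415.42870683 339.60320652]
sq [443.55770617 210.11133005]
now [401.1, 330.6, 146.4] yaw -175.1 t 10.1 grip 85.4 0.0 | shift before turn [0.8, 3.5, 120.4] turn rad -0.01 | shift after turn [0.8, 3.5, 120.4]
```

>>> send_rows --pt "0.5 3 41 0 1" --pt "0.5 3.5 41 0 1" --pt "0 0 40 0 0.6" --pt "0 0 0 0 0.4" --pt "0 0 0 0 0.1" --newtons 60

```text
time_s: 10.52
eef_pos: [402.2, 336.6, 27.3]
orientation: [179.7, 0.0, -175.3]
contact_force: [0.6, 0.0, 0.5]
grip_width: 51.6
grasp_force: 0.0
```

>>> send_rows --pt "0 0 0 0 0" --pt "0 0 0 0 0" --pt "0 0 0 0 0" --pt "0 0 0 0 0" --pt "0 0 0 0 0"

```text
time_s: 10.93
eef_pos: [405.6, 339.2, 31.4]
orientation: [179.4, 0.5, -175.3]
contact_force: [-0.5, -0.1, 6.0]
grip_width: 12.9
grasp_force: 59.0
```

Run:
```python
from h import *
a=np.radians(3.2);c,s=np.cos(a),np.sin(a);o=np.array([598,-9.5])
for xr in(-125,0):
    p=o+(xr-30)*np.array([c,s]);go(p[0],p[1],26 if xr==0 else 70,183.2)
```

```text
now [405.6, 339.2, 31.4] yaw -175.3 t 10.9 grip 12.9 59.0 | shift before turn [-8.5, -359.2, -38.6] turn rad 0.025 | shift after turn [-17.6, -358.9, -38.6]
now [405.6, 339.2, 31.4] yaw -175.3 t 10.9 grip 12.9 59.0 | shift before turn [-133.5, -362.4, 5.4] turn rad 0.025 | shift after turn [-142.6, -358.9, 5.4]
```

Run:
```python
from h import *
s=bot.read_state();print(s["contact_force"],s["torque"],s["eef_pos"])
c=shot("w3");t=shot("s3","scene");
s=bot.read_state();print(s["contact_force"],s["torque"],s["eef_pos"],s["joint_vel"])
z=cv2.resize(t["frame"][110:250,400:540],None,fx=2.8,fy=2.8)
cv2.imwrite("pics/v3.png",np.hstack([cv2.resize(c["frame"][130:400,180:460],(407,392)),z]))
```

```text
[-0.51295512 -0.11956413  6.03552981] [-0.28090161  0.02661568 -0.02265601] [405.61099818 339.17518484  31.36881954]
[0.45886723 0.17101912 6.51903792] [-0.25855773  0.0680982  -0.1204203 ] [405.62439758 339.17982905  31.3647274 ] [-0.02530142 -0.04392666 -0.0776385  -0.07890011 -0.06140789 -0.0456067 ]
```

View pics/v3.png

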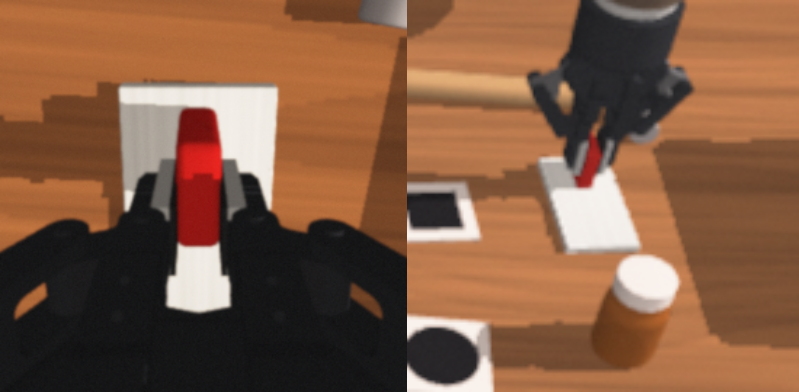

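>>> send_rows --pt "0 0 -20 0 0" --pt "0 0 -25 0 0" --pt "0 -20 0 0.025 0" --pt "-4 -36 0 0 0" --pt "-4 -36 0 0 0"

```text
time_s: 11.45
eef_pos: [418.2, 246.3, 74.6]
orientation: [179.4, 0.5, -176.6]
contact_force: [0.5, -0.8, -2.1]
grip_width: 13.3
grasp_force: 58.9
```

>>> send_rows --pt "-4 -36 0 0 0" --pt "-4 -36 0 0 0" --pt "-4 -36 0 0 0" --pt "0 -36 0 0 0" --pt "0 -36 0 0 0"

```text
time_s: 11.87
eef_pos: [440.1, 65.2, 72.6]
orientation: [179.6, 0.4, -176.8]
contact_force: [0.8, 0.3, -1.9]
grip_width: 13.2
grasp_force: 58.9
```

>>> send_rows --pt "0 -36 0 0 0" --pt "0 -34 0 0 0" --pt "0 -18 0 0 0" --pt "0 0 0 0 0" --pt "0 0 0 0 0"

```text
time_s: 12.28
eef_pos: [444.8, -22.0, 71.5]
orientation: [179.6, 0.4, -176.9]
contact_force: [-0.7, -0.0, -1.9]
grip_width: 12.9
grasp_force: 59.1
```

Run:
```python
from h import *
a=np.radians(3.2);c,s=np.cos(a),np.sin(a);o=np.array([598,-9.5])
c0=shot("w4");t=shot("t4","top")
for xr in(-100,0):
    p=o+(xr-30)*np.array([c,s]);go(p[0],p[1],26 ,183.2)
z=cv2.resize(t["frame"][130:270,250:390],(392,392))
cv2.imwrite("pics/v4.png",np.hstack([cv2.resize(c0["frame"],(400,250))[:, :],z[:250]]))
cv2.imwrite("pics/v4.png",np.hstack([cv2.resize(c0["frame"][100:400,160:480],(400,392)),z]))
print(bot.read_state()["contact_force"])
```

```text
now [444.4, -20.6, 71.0] yaw -176.7 t 12.4 grip 13.0 59.1 | shift before turn [-23.9, 2.5, 45.0] turn rad 0.001 | shift after turn [-23.9, 2.5, 45.0]
now [444.4, -20.6, 71.0] yaw -176.7 t 12.4 grip 13.0 59.1 | shift before turn [-123.9, 2.4, 45.0] turn rad 0.001 | shift after turn [-123.9, 2.5, 45.0]
[ 0.28731692  0.52097085 -1.70732177]
```

View pics/v4.png

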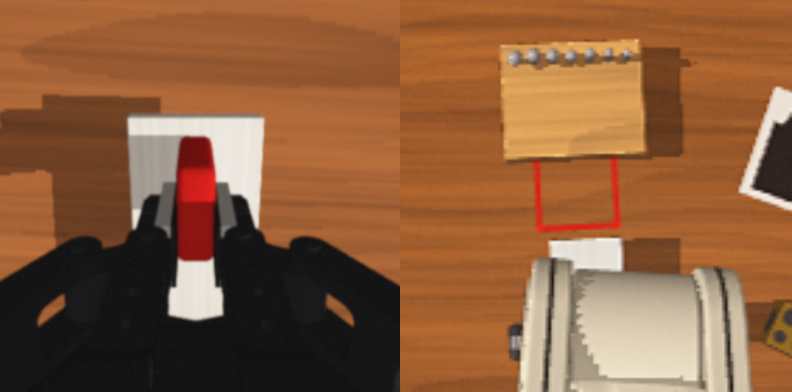

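Run:
```python
from h import *
w=load("w4");t=load("t4")
n=[onz(w,262.4,189.5,47.6),onz(w,370.4,189.5,47.6)];f=[onz(t,303.2,215.7,47.6),onz(t,328.9,215,47.6)]
print(n,f,np.mean(n,0),np.mean(f,0),(np.mean(n,0)+np.mean(f,0))/2)
```

```text
[array([414.89807317, -52.80962322]), array([411.82916005,   5.82527567])] [array([520.65125694,  11.7061598 ]), array([522.62699568, -48.89518893])] [413.36361661 -23.49217377] [521.63912631 -18.59451457] [467.50137146 -21.04334417]
```

>>> send_rows --pt "0 4 20 0 0" --pt "0 0 17 0 0" --pt "-20 0 0 0 0" --pt "-25 0 0 0 0" --pt "-25 0 0 0 0"

```text
time_s: 12.8
eef_pos: [513.9, -11.0, 33.5]
orientation: [179.5, 0.2, -176.6]
contact_force: [0.9, -0.7, -1.0]
grip_width: 12.8
grasp_force: 61.0
```

>>> send_rows --pt "-25 0 0 0 0" --pt "-20 0 0 0 0" --pt "-15 0 0 0 0" --pt "0 0 0 0 0" --pt "0 0 0 0 0"

```text
time_s: 13.22
eef_pos: [573.9, -7.8, 33.4]
orientation: [179.6, 0.2, -176.6]
contact_force: [-0.5, -0.1, -1.7]
grip_width: 12.8
grasp_force: 60.9
```

Run:
```python
from h import *
c0=shot("w5");t=shot("s5","scene");print(bot.read_state()["contact_force"]);go(574.5,-9.5,31.4,183.2)
z=cv2.resize(t["frame"][150:290,245:385],(392,392))
cv2.imwrite("pics/v5.png",np.hstack([cv2.resize(c0["frame"][100:400,160:480],(400,392)),z]))
```

```text
[-0.518046   -0.45493583 -2.26313816]
now [572.2, -8.4, 33.2] yaw -176.7 t 13.3 grip 13.2 61.0 | shift before turn [-2.3, -1.2, 1.8] turn rad 0.002 | shift after turn [-2.3, -1.2, 1.8]
```

View pics/v5.png

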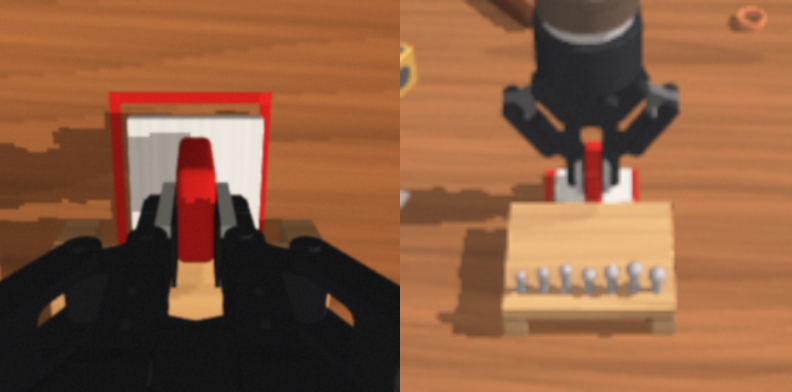

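The plate is in the outline's front half: in the left panel the outline lines are at x 117 and 265 and y 98, the plate's edges at x 128–264 and y 117.

Run:
```python
from h import *
w=load("w5");f=lambda x,y,z:onz(w,160+x*.8,100+y*300/392,z).round(1)
print("outer outline",f(109,93,0),f(272,93,0),"plate top near",f(127,117,10),f(265,117,10))
```

```text
outer outline [536.3 -49. ] [532.   24.7] plate top near [544.  -39.2] [540.5  20.6]
```

>>> send_rows --pt "1 -2.5 1.9 0 0" --pt "0 0 0 0 0" --pt "0 0 0 0 0.3" --pt "0 0 0 0 0.4" --pt "0 0 0 0 0.4"

```text
time_s: 13.73
eef_pos: [573.1, -12.1, 32.2]
orientation: [179.6, 0.3, -176.8]
contact_force: [0.5, -1.2, 0.6]
grip_width: 34.0
grasp_force: 0.0
```

>>> send_rows --pt "0 0 -15 0 0.4" --pt "0 0 -30 0 1" --pt "0 0 -40 0 1" --pt "0 0 -40 0.123 1" --pt "0 0 0 0.123 1"

```text
time_s: 14.15
eef_pos: [577.6, -13.2, 166.1]
orientation: [179.4, 1.0, 168.8]
contact_force: [1.5, 0.1, 0.0]
grip_width: 80.5
grasp_force: 0.0
```

>>> send_rows --pt "0 0 0 0.123 1" --pt "0 0 0 0 1"

```text
time_s: 14.32
eef_pos: [573.2, -13.0, 158.2]
orientation: [179.5, 0.2, 162.0]
contact_force: [-0.3, -0.4, 0.1]
grip_width: 85.5
grasp_force: 0.0
```

Run:
```python
from h import *
shot("w6");go(445,-196,160,162)
```

```text
now [572.6, -13.0, 157.3] yaw 162.2 t 14.4 grip 85.4 0.0 | shift before turn [65.7, -213.2, -2.7] turn rad 0.004 | shift after turn [64.8, -213.5, -2.7]
```

View pics/w6.png

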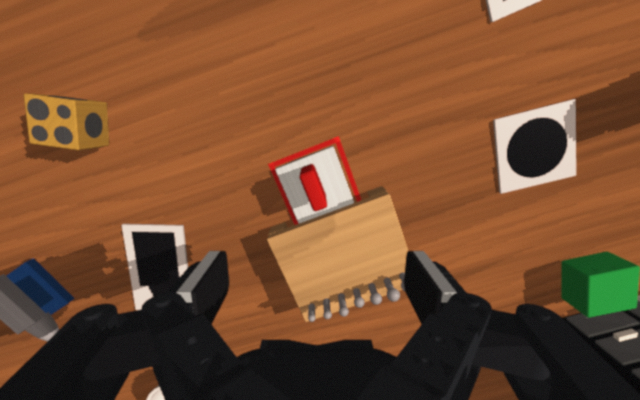

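The plate now sits inside its red outline at about (315,180). The doming block's top is at about (52,120). Moving above it.

>>> send_rows --pt "11 -36 0 0 1" --pt "11 -36 0 0 1" --pt "11 -36 0 0 1" --pt "11 -36 0 0 1" --pt "11 -36 0 0 1"

```text
time_s: 14.78
eef_pos: [463.1, -168.2, 154.4]
orientation: [179.5, -0.0, 162.3]
contact_force: [-0.2, -0.3, -1.5]
grip_width: 85.6
grasp_force: 0.0
```

>>> send_rows --pt "11 -33 0 0 1" --pt "0 0 0 0 1" --pt "0 0 0 0 1"

```text
time_s: 15.03
eef_pos: [442.7, -196.6, 154.4]
orientation: [179.5, -0.0, 162.0]
contact_force: [0.7, 1.3, -0.1]
grip_width: 85.5
grasp_force: 0.0
```

Run:
```python
from h import *
w=shot("w7");go(445,-196,20,162);t=load("w6")
hsv=cv2.cvtColor(w["frame"],cv2.COLOR_BGR2HSV);
cv2.imwrite("pics/v7.png",cv2.resize(w["frame"][100:300,170:470],None,fx=2.5,fy=2.5,interpolation=cv2.INTER_CUBIC))
```

```text
now [443.7, -195.7, 154.5] yaw 162.1 t 15.1 grip 85.3 0.0 | shift before turn [-1.3, 0.1, 134.5] turn rad 0.002 | shift after turn [-1.3, 0.1, 134.5]
```

View pics/v7.png

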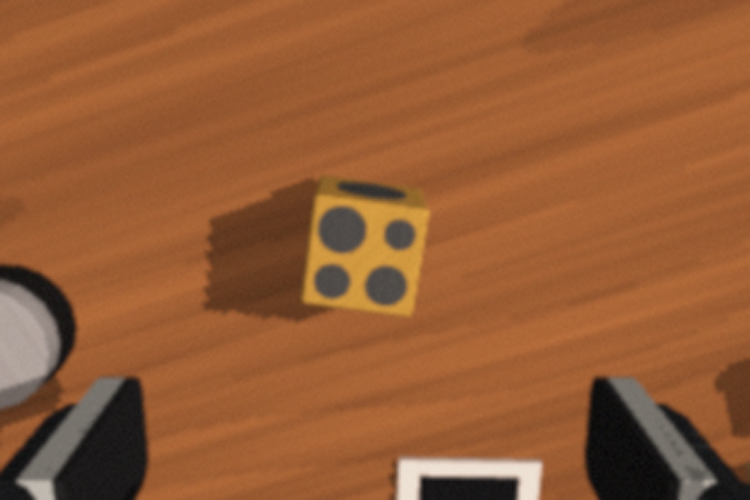

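The block's top corners in this crop are (315,196), (430,209), (412,316) and (302,302), about 7° off the tool's axes.

Run:
```python
from m import *
w=load("w7");g=lambda x,y:(w,(x+.5)/2.5-.5+170,(y+.5)/2.5-.5+100)
Q=((315,196),(430,209),(412,316),(302,302))
C=np.array([onz(*g(*q),40) for q in Q]);print(C.round(1).tolist(),C.mean(0))
for i in range(4):
    d=C[(i+1)%4]-C[i];print(np.hypot(*d).round(1),np.degrees(np.arctan2(d[1],d[0])).round(1))
u=np.mean(Q,0);print(tri((g(*u),t(452.5,279))))
```

```text
[[419.3, -206.1], [435.7, -170.3], [471.0, -187.5], [453.9, -222.9]] [ 444.98266485 -196.72085901]
39.4 65.4
39.3 -26.0
39.3 -115.9
38.4 154.1
(array([ 445.82164374, -197.11425982,   35.91252783]), np.float64(0.18883858302673756))
```

>>> send_rows --pt "-1 1 30 0.123 1" --pt "0 0 36 0 1" --pt "0 0 36 0 1" --pt "0 0 30 0 1" --pt "0 0 0 0 1"

```text
time_s: 15.6
eef_pos: [441.9, -190.2, 17.2]
orientation: [179.5, -0.7, 155.3]
contact_force: [-1.2, 0.7, 0.3]
grip_width: 85.5
grasp_force: 0.0
```

>>> send_rows --pt "0 0 0 0 1" --pt "0 0 0 0 1"

```text
time_s: 15.77
eef_pos: [447.4, -193.4, 24.0]
orientation: [179.5, 0.1, 155.2]
contact_force: [0.2, 0.1, -0.1]
grip_width: 85.5
grasp_force: 0.0
```

Run:
```python
from h import *
go(445,-196.7,18,154.8)
```

```text
now [447.4, -193.4, 24.0] yaw 155.2 t 15.8 grip 85.5 0.0 | shift before turn [0.8, -4.0, 6.0] turn rad 0.006 | shift after turn [0.7, -4.0, 6.0]
```

>>> send_rows --pt "0.7 -4 5 0.006 1" --pt "0 0 0 0 0.5" --pt "0 0 0 0 0.2" --pt "0 0 0 0 0.2" --pt "0 0 0 0 0.2" --newtons 60

```text
time_s: 16.18
eef_pos: [444.1, -197.1, 18.8]
orientation: [179.5, 0.1, 154.7]
contact_force: [-5.9, 2.1, 39.2]
grip_width: 39.4
grasp_force: 57.8
```

>>> send_rows --pt "0 0 0 0 0.2" --pt "0 0 0 0 0.2" --pt "0 0 0 0 0.2"

```text
time_s: 16.43
eef_pos: [444.3, -197.2, 18.9]
orientation: [179.5, 0.1, 154.7]
contact_force: [-0.8, 1.1, 5.2]
grip_width: 38.6
grasp_force: 61.9
```

Run:
```python
from h import *
print(bot.read_state()["contact_force"]);go(443.6,208.5,90,184)
```

```text
[-0.77870457  1.11518955  5.18383474]
now [444.3, -197.2, 18.9] yaw 154.7 t 16.4 grip 38.6 61.9 | shift before turn [173.9, 366.5, -71.1] turn rad -0.511 | shift after turn [-27.6, 404.7, -71.1]
```

>>> send_rows --pt "0 0 -15 0 0.2" --pt "0 0 -30 0 0.2" --pt "0 0 -25 0 0.2" --pt "0 0 0 -0.102 0.2" --pt "0 0 0 -0.102 0.2"

```text
time_s: 16.85
eef_pos: [444.1, -197.9, 89.1]
orientation: [179.6, 0.2, 166.7]
contact_force: [-0.0, 0.4, -5.3]
grip_width: 39.3
grasp_force: 62.2
```

>>> send_rows --pt "0 0 0 -0.102 0.2" --pt "0 0 0 -0.102 0.2" --pt "0 0 0 -0.102 0.2" --pt "-2.5 20 0 0 0.2" --pt "-2.5 36 0 0 0.2"

```text
time_s: 17.27
eef_pos: [444.5, -143.3, 87.6]
orientation: [179.7, 0.2, -176.4]
contact_force: [1.3, 0.2, -4.4]
grip_width: 39.1
grasp_force: 62.2
```

>>> send_rows --pt "-2.5 36 0 0 0.2" --pt "-2.5 36 0 0 0.2" --pt "-2.5 36 0 0 0.2" --pt "-2.5 36 0 0 0.2" --pt "-2.5 36 0 0 0.2"

```text
time_s: 17.68
eef_pos: [443.2, 40.6, 88.9]
orientation: [179.6, 0.1, -176.1]
contact_force: [1.2, -0.9, -5.2]
grip_width: 39.2
grasp_force: 62.2
```

>>> send_rows --pt "-2.5 36 0 0 0.2" --pt "-2.5 36 0 0 0.2" --pt "-2.5 36 0 0 0.2" --pt "-2.5 36 0 0 0.2" --pt "0 24 0 0 0.2"

```text
time_s: 18.1
eef_pos: [442.4, 210.3, 90.3]
orientation: [179.5, 0.2, -175.9]
contact_force: [1.4, 0.2, -3.8]
grip_width: 38.8
grasp_force: 62.5
```

>>> send_rows --pt "0 0 0 0 0.2" --pt "0 0 0 0 0.2" --pt "0 0 0 0 0.2" --pt "0 0 0 0 0.2"

```text
time_s: 18.43
eef_pos: [442.4, 206.2, 90.3]
orientation: [179.6, 0.1, -176.1]
contact_force: [0.3, -0.4, -4.2]
grip_width: 38.9
grasp_force: 62.6
```

Run:
```python
from h import *
go(443.6,208.5,22.5,184)
w=shot("w8");cv2.imwrite("pics/v8.png",cv2.resize(w["frame"][100:340,160:480],(640,480),interpolation=cv2.INTER_CUBIC))
```

```text
now [442.4, 206.2, 90.3] yaw -176.1 t 18.4 grip 38.9 62.6 | shift before turn [-1.4, 2.3, 67.8] turn rad -0.002 | shift after turn [-1.4, 2.3, 67.8]
```

View pics/v8.png

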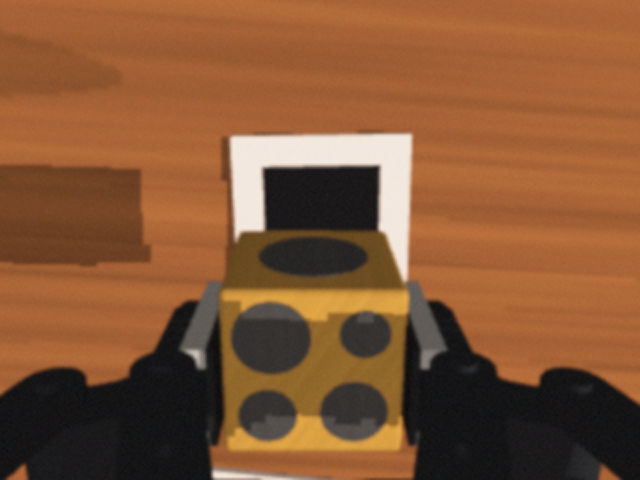

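Block held square, mat below aligned with it; near mat corners at crop (230,137) and (412,133).

Run:
```python
from h import *
w=load("w8")
for a in((230,137),(412,133),(263,168),(380,166)): print(onz(w,160+a[0]/2,100+a[1]/2,3).round(1))
```

```text
[412.4 173.7]
[406.4 241.5]
[423.4 186.5]
[419.7 230.8]
```

>>> send_rows --pt "-1 3.5 25 -0.01 0.2" --pt "0 0 25 0 0.2" --pt "0 0 13 0 0.2" --pt "0 0 4 0 0.2" --pt "0 0 0 0 0.2"

```text
time_s: 18.9
eef_pos: [443.0, 210.0, 23.2]
orientation: [179.6, 0.0, -175.6]
contact_force: [0.2, 0.7, -6.2]
grip_width: 39.1
grasp_force: 62.7
```

>>> send_rows --pt "0 0 0 0 0.2" --pt "0 0 0 0 0.2" --pt "0 0 0 0 0.2"

```text
time_s: 19.15
eef_pos: [445.1, 211.7, 24.9]
orientation: [179.5, 0.3, -175.5]
contact_force: [0.6, 0.8, -4.5]
grip_width: 39.1
grasp_force: 62.7
```

Run:
```python
from h import *
go(443.6,210,22,184.5);print(bot.read_state()["contact_force"])
```

```text
now [445.1, 211.7, 24.9] yaw -175.5 t 19.1 grip 39.1 62.7 | shift before turn [1.6, -1.6, 2.9] turn rad -0.001 | shift after turn [1.6, -1.6, 2.9]
[ 0.61971645  0.8292267  -4.46365136]
```

>>> send_rows --pt "1.6 -1.6 2.6 0 0.2" --pt "0 0 0 0 0.2" --pt "0 0 0 0 0.6" --pt "0 0 0 0 0.8" --pt "0 0 0 0 0.8"

```text
time_s: 19.57
eef_pos: [443.1, 210.1, 22.0]
orientation: [179.5, 0.3, -175.5]
contact_force: [-0.2, 0.2, -0.3]
grip_width: 68.7
grasp_force: 0.0
```

>>> send_rows --pt "0 0 -20 0 0.8" --pt "0 0 -40 0 1" --pt "0 0 -40 0 1" --pt "0 0 -30 0 1" --pt "0 0 0 0 1"

```text
time_s: 19.98
eef_pos: [446.4, 210.8, 158.6]
orientation: [179.3, 0.9, -175.5]
contact_force: [0.7, -0.4, 0.2]
grip_width: 85.3
grasp_force: 0.0
```

Run:
```python
from h import *
w=shot("w9");go(438.5,-344,150,184.5);cv2.imwrite("pics/v9.png",cv2.resize(w["frame"][100:300,170:470],(600,400),interpolation=cv2.INTER_CUBIC))
```

```text
now [445.0, 210.2, 155.6] yaw -175.5 t 20.0 grip 85.3 0.0 | shift before turn [50.1, -552.0, 5.6] turn rad 0.0 | shift after turn [50.0, -552.0, 5.6]
```

View pics/v9.png

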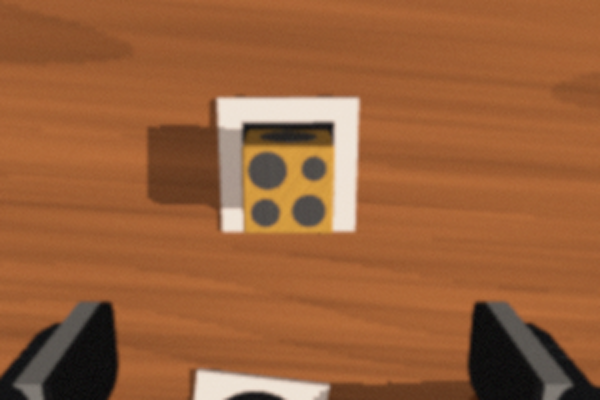

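The doming block stands square inside its silhouette. Next the round block.

>>> send_rows --pt "3.3 -36.8 0 0 1" --pt "3.3 -36.8 0 0 1" --pt "3.3 -36.8 0 0 1" --pt "3.3 -36.8 0 0 1" --pt "3.3 -36.8 0 0 1"

```text
time_s: 20.45
eef_pos: [438.9, 22.7, 148.8]
orientation: [179.6, 0.1, -175.4]
contact_force: [0.9, 0.3, 0.5]
grip_width: 85.2
grasp_force: 0.0
```

>>> send_rows --pt "3.3 -36.8 0 0 1" --pt "3.3 -36.8 0 0 1" --pt "3.3 -36.8 0 0 1" --pt "3.3 -36.8 0 0 1" --pt "3.3 -36.8 0 0 1"

```text
time_s: 20.87
eef_pos: [437.0, -162.1, 147.3]
orientation: [179.5, 0.1, -175.5]
contact_force: [1.9, 0.2, 0.2]
grip_width: 85.6
grasp_force: 0.0
```

>>> send_rows --pt "3.3 -36.8 0 0 1" --pt "3.3 -36.8 0 0 1" --pt "3.3 -36.8 0 0 1" --pt "3.3 -36.8 0 0 1" --pt "3.3 -36.8 0 0 1"

```text
time_s: 21.28
eef_pos: [435.1, -346.7, 145.5]
orientation: [179.5, 0.1, -175.5]
contact_force: [1.5, -0.2, 0.5]
grip_width: 85.4
grasp_force: 0.0
```

>>> send_rows --pt "0 0 0 0 1" --pt "0 0 0 0 1" --pt "0 0 0 0 1" --pt "0 0 0 0 1"

```text
time_s: 21.62
eef_pos: [435.7, -343.8, 146.2]
orientation: [179.5, 0.1, -175.4]
contact_force: [-0.7, -0.0, -0.2]
grip_width: 85.6
grasp_force: 0.0
```

Run:
```python
from m import *
w=shot("w10");go(438.5,-344,12,184.5)
# steel top: bright low-saturation blob near projected place
hsv=cv2.cvtColor(w["frame"],cv2.COLOR_BGR2HSV);u0=proj(w,(438.5,-344,28));print(u0)
m=((hsv[...,1]<60)&(hsv[...,2]>110)).astype(np.uint8)
n,l,s,c=cv2.connectedComponentsWithStats(m)
for i in range(1,n):
    if s[i,4]>300: print(s[i],c[i].round(1),onz(w,*c[i],28).round(1))
i=min(range(1,n),key=lambda i:np.hypot(*(c[i]-u0)));print(tri(((w,*c[i]),t(631,288))))
```

```text
now [436.3, -344.0, 147.1] yaw -175.4 t 21.8 grip 85.6 0.0 | shift before turn [-2.1, -0.2, 135.1] turn rad 0.002 | shift after turn [-2.1, -0.2, 135.1]
[314.86574875 200.71284929]
[386  27 102  12 722] [437.3  32.7] [ 298.9 -262. ]
[ 285  172   55   54 2352] [312.1 198.5] [ 436.7 -346.6]
[ 578  306   62   55 1427] [602.7 324.5] [545.6 -43. ]
[392 316  29  41 351] [407.2 335.8] [ 574.  -238.7]
[294 319  32  26 582] [310.6 332.9] [ 577.9 -337.2]
(array([ 438.29616117, -346.59435067,   22.96081949]), np.float64(0.20278230967269395))
```

>>> send_rows --pt "-1 -2.6 30 0 1" --pt "0 0 38 0 1" --pt "0 0 38 0 1" --pt "0 0 25 0 1" --pt "0 0 0 0 1"

```text
time_s: 22.18
eef_pos: [434.1, -342.7, 10.6]
orientation: [179.1, -0.3, -175.4]
contact_force: [-0.1, 0.2, -0.4]
grip_width: 85.2
grasp_force: 0.0
```

>>> send_rows --pt "0 0 0 0 1" --pt "0 0 0 0 1"

```text
time_s: 22.35
eef_pos: [439.1, -347.3, 17.8]
orientation: [179.7, 0.3, -175.5]
contact_force: [-0.2, 0.4, 1.1]
grip_width: 85.6
grasp_force: 0.0
```

Run:
```python
from h import *
go(437.5,-346.5,12,184.5)
```

```text
now [439.1, -347.3, 17.8] yaw -175.5 t 22.4 grip 85.6 0.0 | shift before turn [1.5, 0.9, 5.8] turn rad 0.001 | shift after turn [1.5, 0.9, 5.8]
```

>>> send_rows --pt "1.5 0.9 5 0 1" --pt "0 0 0 0 0.7" --pt "0 0 0 0 0.35" --pt "0 0 0 0 0.35" --pt "0 0 0 0 0.35" --newtons 40

```text
time_s: 22.77
eef_pos: [436.8, -346.5, 12.5]
orientation: [179.6, 0.3, -175.5]
contact_force: [-1.5, 0.9, 5.2]
grip_width: 50.0
grasp_force: 40.6
```

>>> send_rows --pt "0 0 0 0 0.35" --pt "0 0 0 0 0.35" --pt "0 0 0 0 0.35"

```text
time_s: 23.02
eef_pos: [436.8, -346.5, 12.5]
orientation: [179.6, 0.3, -175.5]
contact_force: [-0.6, 2.4, 4.5]
grip_width: 50.0
grasp_force: 40.6
```

Run:
```python
from h import *
print(bot.read_state()["contact_force"]);go(602.5,203,90,184.5)
```

```text
[-0.61524279  2.38413172  4.4520138 ]
now [436.8, -346.5, 12.5] yaw -175.5 t 23.0 grip 50.0 40.6 | shift before turn [-208.3, 534.8, -77.5] turn rad -0.0 | shift after turn [-208.3, 534.8, -77.5]
```

>>> send_rows --pt "0 0 -15 0 0.35" --pt "0 0 -35 0 0.35" --pt "0 0 -30 0 0.35" --pt "-10 20 0 0 0.35" --pt "-13.7 35.8 0 0 0.35"

```text
time_s: 23.43
eef_pos: [457.0, -293.1, 94.5]
orientation: [179.9, 0.5, -175.8]
contact_force: [1.4, 0.6, -2.3]
grip_width: 49.8
grasp_force: 42.5
```

>>> send_rows --pt "-13.7 35.8 0 0 0.35" --pt "-13.7 35.8 0 0 0.35" --pt "-13.7 35.8 0 0 0.35" --pt "-13.7 35.8 0 0 0.35" --pt "-13.7 35.8 0 0 0.35"

```text
time_s: 23.85
eef_pos: [509.3, -103.7, 93.2]
orientation: [179.6, 0.2, -175.5]
contact_force: [0.4, -0.7, -2.3]
grip_width: 50.0
grasp_force: 42.5
```

>>> send_rows --pt "-13.7 35.8 0 0 0.35" --pt "-13.7 35.8 0 0 0.35" --pt "-13.7 35.8 0 0 0.35" --pt "-13.7 35.8 0 0 0.35" --pt "-13.7 35.8 0 0 0.35"

```text
time_s: 24.27
eef_pos: [563.6, 80.3, 94.7]
orientation: [179.6, 0.2, -175.5]
contact_force: [-0.1, -0.6, -2.6]
grip_width: 49.5
grasp_force: 42.5
```

>>> send_rows --pt "-13.7 35.8 0 0 0.35" --pt "-13.7 35.8 0 0 0.35" --pt "-13.7 35.8 0 0 0.35" --pt "-6 14 0 0 0.35" --pt "0 0 0 0 0.35"

```text
time_s: 24.68
eef_pos: [601.7, 207.7, 95.4]
orientation: [179.5, 0.3, -175.2]
contact_force: [0.8, -0.2, -1.7]
grip_width: 50.2
grasp_force: 42.6
```

>>> send_rows --pt "0 0 0 0 0.35" --pt "0 0 0 0 0.35" --pt "0 0 0 0 0.35"

```text
time_s: 24.93
eef_pos: [600.5, 201.6, 95.5]
orientation: [179.6, 0.1, -175.6]
contact_force: [0.1, 0.3, -3.0]
grip_width: 49.7
grasp_force: 42.6
```

Run:
```python
from h import *
w=shot("w11");go(602.5,203,16,184.5)
hsv=cv2.cvtColor(w["frame"],cv2.COLOR_BGR2HSV);m=((hsv[...,1]<60)&(hsv[...,2]>110)).astype(np.uint8)
m[:, :200]=0;m[:,440:]=0;m[330:]=0
n,l,s,c=cv2.connectedComponentsWithStats(m)
for i in range(1,n):
    if s[i,4]>150:
        ys,xs=np.where(l==i);r=cv2.minAreaRect(np.c_[xs,ys].astype(np.float32));print(s[i],c[i].round(1),np.round(cv2.boxPoints(r),1).tolist(),onz(w,*c[i],3).round(1),onz(w,*c[i],108).round(1))
```

```text
now [600.7, 201.6, 95.7] yaw -175.6 t 25.0 grip 49.9 42.6 | shift before turn [-1.9, 1.3, 79.7] turn rad -0.002 | shift after turn [-1.9, 1.3, 79.7]
[ 296    0  102   37 2587] [345.8  22.4] [[296.0, 0.0], [397.0, 0.0], [397.0, 36.0], [296.0, 36.0]] [469.1 211.9] [497.5 204.2]
[ 267  157  105   89 2962] [316.4 186.2] [[266.0, 244.8000030517578], [275.8999938964844, 156.3000030517578], [371.6000061035156, 167.0], [361.70001220703125, 255.39999389648438]] [583.4 201. ] [558.7 198.3]
[ 263  226  107  101 8394] [317.  276.7] [[254.5, 240.6999969482422], [359.29998779296875, 219.6999969482422], [378.29998779296875, 314.70001220703125], [273.5, 335.70001220703125]] [662.4 207.7] [601.  201.9]
```

>>> send_rows --pt "-1 1.2 25 0 0.35" --pt "0 0 30 0 0.35" --pt "0 0 15 0 0.35" --pt "0 0 5 0 0.35" --pt "0 0 0 0 0.35"

```text
time_s: 25.4
eef_pos: [600.8, 203.4, 19.1]
orientation: [179.6, -0.0, -175.6]
contact_force: [-1.1, 0.8, -2.2]
grip_width: 49.9
grasp_force: 42.5
```

>>> send_rows --pt "0 0 0 0 0.35" --pt "0 0 0 0 0.35" --pt "0 0 0 0 0.35"

```text
time_s: 25.65
eef_pos: [603.7, 205.3, 22.8]
orientation: [179.5, 0.4, -175.5]
contact_force: [0.5, 0.3, -2.2]
grip_width: 49.9
grasp_force: 42.5
```

Run:
```python
from h import *
go(602,203,15.5,184.5);print(bot.read_state()["contact_force"])
w=load("w11")
a,b=onz(w,275.9,156.3,3),onz(w,371.6,167,3);print(a,b,(a+b)/2)
```

```text
now [603.7, 205.3, 22.8] yaw -175.5 t 25.6 grip 49.9 42.5 | shift before turn [1.9, -2.1, 7.3] turn rad -0.0 | shift after turn [1.9, -2.1, 7.3]
[ 0.52955532  0.3103781  -2.18936396]
[562.55250266 168.6567709 ] [565.12712896 241.94212485] [563.83981581 205.29944788]
```

>>> send_rows --pt "1.7 -1.8 4 0 0.35" --pt "0 0 3 0 0.35" --pt "0 0 0 0 0.35" --pt "0 0 0 0 0.7" --pt "0 0 0 0 0.85"

```text
time_s: 26.07
eef_pos: [601.1, 203.3, 14.4]
orientation: [179.5, 0.3, -175.5]
contact_force: [0.6, 0.5, -0.9]
grip_width: 70.1
grasp_force: 0.0
```

>>> send_rows --pt "0 0 0 0 0.85" --pt "0 0 -20 0 0.85" --pt "0 0 -40 0 1" --pt "0 0 -40 -0.09 1" --pt "0 0 -35 -0.085 1"

```text
time_s: 26.48
eef_pos: [600.3, 202.1, 150.6]
orientation: [179.6, 0.3, -165.2]
contact_force: [1.0, 0.7, 0.0]
grip_width: 85.2
grasp_force: 0.0
```

Run:
```python
from h import *
w=shot("w12");go(585,-334.5,150,194.5);cv2.imwrite("pics/v12.png",cv2.resize(w["frame"][100:300,170:470],(600,400),interpolation=cv2.INTER_CUBIC))
```

```text
now [604.3, 203.5, 159.5] yaw -165.1 t 26.5 grip 85.4 0.0 | shift before turn [157.3, -514.8, 9.5] turn rad 0.008 | shift after turn [153.4, -516.0, 9.5]
```

View pics/v12.png

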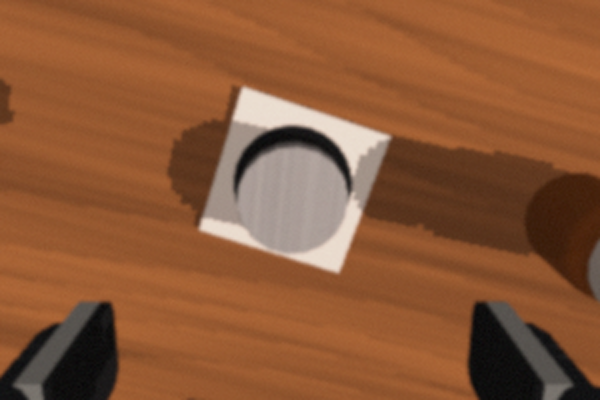

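The round block is centred on its silhouette. Now the anvil.

>>> send_rows --pt "10.3 -34.4 0 0 1" --pt "10.3 -34.4 0 0 1" --pt "10.3 -34.4 0 0 1" --pt "10.3 -34.4 0 0 1" --pt "10.3 -34.4 0 0 1"

```text
time_s: 26.95
eef_pos: [593.3, 21.4, 147.2]
orientation: [179.6, 0.3, -165.5]
contact_force: [-0.6, -0.1, 0.7]
grip_width: 85.6
grasp_force: 0.0
```

>>> send_rows --pt "10.3 -34.4 0 0 1" --pt "10.3 -34.4 0 0 1" --pt "10.3 -34.4 0 0 1" --pt "10.3 -34.4 0 0 1" --pt "10.3 -34.4 0 0 1"

```text
time_s: 27.37
eef_pos: [586.6, -158.4, 145.7]
orientation: [179.6, 0.3, -165.5]
contact_force: [0.9, 0.1, -0.0]
grip_width: 85.6
grasp_force: 0.0
```

>>> send_rows --pt "10.3 -34.4 0 0 1" --pt "10.3 -34.4 0 0 1" --pt "10.3 -34.4 0 0 1" --pt "10.3 -34.4 0 0 1" --pt "10.3 -34.4 0 0 1"

```text
time_s: 27.78
eef_pos: [579.9, -337.9, 144.2]
orientation: [179.6, 0.3, -165.5]
contact_force: [1.7, 0.5, -0.2]
grip_width: 85.2
grasp_force: 0.0
```

>>> send_rows --pt "0 0 0 0 1" --pt "0 0 0 0 1" --pt "0 0 0 0 1" --pt "0 0 0 0 1"

```text
time_s: 28.12
eef_pos: [580.3, -334.9, 144.3]
orientation: [179.6, 0.3, -165.4]
contact_force: [1.4, -0.2, 0.2]
grip_width: 85.6
grasp_force: 0.0
```

Run:
```python
from h import *
w=shot("w13");go(585,-334.5,30,194.5);cv2.imwrite("pics/v13.png",cv2.resize(w["frame"][90:330,190:490],(750,600),interpolation=cv2.INTER_CUBIC))
```

```text
now [580.5, -334.7, 144.5] yaw -165.4 t 28.2 grip 85.3 0.0 | shift before turn [-4.4, -1.0, 114.5] turn rad 0.002 | shift after turn [-4.4, -1.0, 114.5]
```

View pics/v13.png

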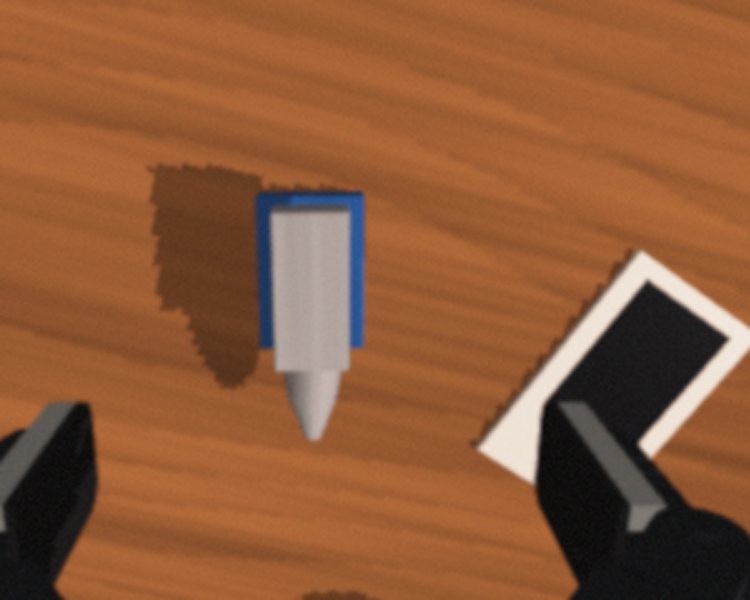

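The anvil lies along the tool's axis: face corners (270,212), (350,211), (349,370), (276,370); horn tip (314,437); foot back corners (257,194) and (364,192).

Run:
```python
from m import *
w=load("w13");g=lambda x,y:(w,(x+.5)/2.5-.5+190,(y+.5)/2.5-.5+90)
d=lambda a,b:np.degrees(np.arctan2(*(b-a)[::-1])).round(1)
F=np.array([onz(*g(*p),41) for p in((270,212),(350,211),(349,370),(276,370))]);b,f=(F[0]+F[1])/2,(F[2]+F[3])/2
print("face",F.round(1).tolist(),"len",np.hypot(*(f-b)),"w",np.hypot(*(F[0]-F[1])),d(b,f))
h=onz(*g(314,437),29);print("horn",h,d(b,h));u=(f-b)/np.hypot(*(f-b));print("origin",b+30*u,f-26*u,h-57*u)
B=[onz(*g(*p),10) for p in((257,194),(364,192))];print("foot back mid",np.mean(B,0)+30*u)
print("tri horn",tri((g(314,437),t(598,42))),"tri back",tri((g(310,211.5),t(627.5,142))))
A=np.array([onz(*g(*p),3) for p in((640,251),(750,325),(479,450))]);print("amat",A.round(1).tolist(),d(A[0],A[2]))
```

```text
face [[560.5, -354.9], [553.7, -330.0], [607.2, -315.7], [613.5, -339.9]] len 55.24441400403015 w 25.794376641136708 15.4
horn [ 641.23485836 -319.19037056] 15.4
origin [ 586.03031679 -334.48595827] [ 585.3017762  -334.68630502] [ 586.27511411 -334.30415606]
foot back mid [ 585.32638147 -334.51180394]
tri horn (array([ 638.36414604, -320.15605146,   35.01478985]), np.float64(0.2681118398427913)) tri back (array([ 557.19041422, -342.07671802,   36.63687745]), np.float64(0.7522353448881561))
amat [[547.6, -215.0], [564.8, -161.9], [643.6, -248.1]] -19.0
```

>>> send_rows --pt "-5 -1.2 30 -0.014 1" --pt "0 0 38 0 1" --pt "0 0 30 0 1" --pt "0 0 10 0 1" --pt "0 0 0 0 1"

```text
time_s: 28.68
eef_pos: [583.3, -332.8, 32.8]
orientation: [179.3, -0.0, -164.6]
contact_force: [-0.7, -0.3, -0.2]
grip_width: 85.5
grasp_force: 0.0
```

>>> send_rows --pt "0 0 0 0 1" --pt "0 0 0 0 1" --pt "0 0 0 0 1"

```text
time_s: 28.93
eef_pos: [587.6, -336.2, 39.7]
orientation: [179.8, 0.5, -164.7]
contact_force: [-0.2, 0.4, 0.1]
grip_width: 85.6
grasp_force: 0.0
```

Run:
```python
from h import *
go(585.7,-334.5,24,195.4)
```

```text
now [587.6, -336.2, 39.7] yaw -164.7 t 28.9 grip 85.6 0.0 | shift before turn [1.4, 2.1, 15.7] turn rad -0.001 | shift after turn [1.4, 2.1, 15.7]
```

>>> send_rows --pt "1.2 2 12 0 1" --pt "0 0 0 0 1" --pt "0 0 0 0 0.6" --pt "0 0 0 0 0.2" --pt "0 0 0 0 0.1" --newtons 60

```text
time_s: 29.35
eef_pos: [584.6, -334.0, 25.7]
orientation: [179.7, 0.4, -164.7]
contact_force: [0.3, -0.0, -0.6]
grip_width: 51.3
grasp_force: 0.0
```

>>> send_rows --pt "0 0 0 0 0.1" --pt "0 0 0 0 0.1" --pt "0 0 0 0 0.1" --pt "0 0 0 0 0.1"

```text
time_s: 29.68
eef_pos: [584.6, -334.0, 25.4]
orientation: [179.7, 0.4, -164.7]
contact_force: [0.3, 0.1, 3.0]
grip_width: 24.9
grasp_force: 60.1
```

Run:
```python
from h import *
print(bot.read_state()["contact_force"]);go(595.7,-198,80,160.9)
```

```text
[0.34260169 0.11755849 2.98206223]
now [584.6, -334.0, 25.4] yaw -164.7 t 29.7 grip 24.9 60.1 | shift before turn [-46.7, 128.2, -54.6] turn rad 0.601 | shift after turn [34.0, 132.1, -54.6]
```

>>> send_rows --pt "0 0 -15 0 0.1" --pt "0 0 -25 0 0.1" --pt "0 0 -15 0.12 0.1" --pt "0 0 0 0.12 0.1" --pt "0 0 0 0.12 0.1"

```text
time_s: 30.1
eef_pos: [583.8, -333.9, 79.8]
orientation: [179.5, 0.1, 174.4]
contact_force: [1.2, 0.1, -4.8]
grip_width: 25.1
grasp_force: 59.6
```

>>> send_rows --pt "0 0 0 0.12 0.1" --pt "0 0 0 0.121 0.1" --pt "7 22 0 0 0.1" --pt "9 34 0 0 0.1" --pt "9 34 0 0 0.1"

```text
time_s: 30.52
eef_pos: [588.0, -240.2, 78.2]
orientation: [179.5, -0.2, 160.7]
contact_force: [0.9, -0.1, -4.6]
grip_width: 24.7
grasp_force: 59.8
```

>>> send_rows --pt "9 34 0 0 0.1" --pt "1 8 0 0 0.1" --pt "0 0 0 0 0.1" --pt "0 0 0 0 0.1" --pt "0 0 0 0 0.1"

```text
time_s: 30.93
eef_pos: [593.4, -198.4, 79.9]
orientation: [179.6, -0.1, 160.9]
contact_force: [0.2, -0.5, -5.4]
grip_width: 24.6
grasp_force: 60.0
```

Run:
```python
from h import *
go(594.7,-197.7,29,160.9)
```

```text
now [593.4, -198.4, 79.9] yaw 160.9 t 30.9 grip 24.6 60.0 | shift before turn [-1.0, 1.1, 50.9] turn rad -0.001 | shift after turn [-1.0, 1.1, 50.9]
```

>>> send_rows --pt "-0.6 0.2 20 0 0.1" --pt "0 0 20 0 0.1" --pt "0 0 6 0 0.1" --pt "0 0 0 0 0.1" --pt "0 0 0 0 0.1"

```text
time_s: 31.35
eef_pos: [594.2, -198.3, 34.3]
orientation: [179.5, -0.1, 160.8]
contact_force: [0.6, -0.1, -3.9]
grip_width: 25.3
grasp_force: 60.0
```

>>> send_rows --pt "0 0 0 0 0.1" --pt "0 0 0 0 0.1"

```text
time_s: 31.52
eef_pos: [595.8, -198.1, 36.1]
orientation: [179.5, 0.2, 160.9]
contact_force: [-0.3, 0.8, -4.8]
grip_width: 24.8
grasp_force: 60.0
```

Run:
```python
from h import *
go(594,-198.2,28.4,160.9);print(bot.read_state()["contact_force"])
```

```text
now [595.8, -198.1, 36.1] yaw 160.9 t 31.5 grip 24.8 60.0 | shift before turn [1.7, -0.6, 7.7] turn rad -0.001 | shift after turn [1.7, -0.6, 7.7]
[-0.2657349   0.77267817 -4.75871872]
```

>>> send_rows --pt "1.7 -0.6 5 0 0.1" --pt "0 0 2.5 0 0.1" --pt "0 0 0 0 0.1" --pt "0 0 0 0 0.5" --pt "0 0 0 0 0.7"

```text
time_s: 31.93
eef_pos: [593.7, -197.5, 28.1]
orientation: [179.5, 0.1, 160.9]
contact_force: [0.7, -0.2, 1.0]
grip_width: 48.4
grasp_force: 0.0
```

>>> send_rows --pt "0 0 0 0 0.8" --pt "0 0 -20 0 0.8" --pt "0 0 -40 0 0.8" --pt "0 0 -40 0 1" --pt "0 0 -40 0 1"

```text
time_s: 32.35
eef_pos: [592.1, -198.2, 168.4]
orientation: [179.5, -0.0, 160.9]
contact_force: [1.0, -1.1, -0.2]
grip_width: 85.6
grasp_force: 0.0
```

>>> send_rows --pt "30 0 -20 0 1" --pt "30 0 -20 0 1" --pt "0 0 0 0 1" --pt "0 0 0 0 1"

```text
time_s: 32.68
eef_pos: [536.0, -179.1, 209.5]
orientation: [179.5, 0.3, 160.9]
contact_force: [0.2, 0.6, -0.8]
grip_width: 85.4
grasp_force: 0.0
```

Run:
```python
from h import *
w=shot("w14");t=shot("t14","top")
z=lambda im,x,y,W,H:cv2.resize(im[y:y+H,x:x+W],(400,300),interpolation=cv2.INTER_CUBIC)
cv2.imwrite("pics/v14.png",np.vstack([np.hstack([z(w["frame"],200,140,240,180),z(t["frame"],350,140,120,90)]),np.hstack([z(t["frame"],140,150,160,120),z(t["frame"],260,130,120,90)])]))
print(bot.read_state()["eef_pos"])
```

```text
[ 536.11649644 -179.19619234  206.90239958]
```

View pics/v14.png

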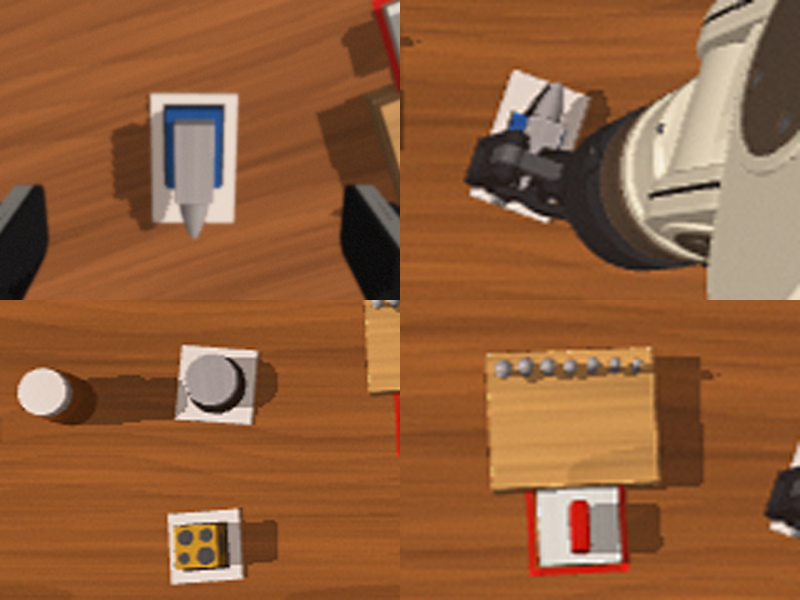

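Everything stands in its place: the anvil is on its silhouette with the horn aligned (top left panel), both blocks are centred on their mats, the plate is within its red outline, and the jar is where it was. Handing in.

```bash
python3 -c "
from plant import bot
print(bot.finish_job())"
```

```text
the job is handed in; nothing more can be done
None
```

I handed the job in at about 33 s of the 120 s. In the last pictures the doming block, round block and anvil stood on their silhouettes with the anvil's horn the right way. The emery plate lay in its red outline under the rack, everything was released and the jar was where it had been; the hand-in returned no verdict.

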